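# Put the low loupe away in its case

## Task

Stand the low, squat loupe upright in the square foam well of the open case, setting it down rather than dropping it, so that nothing stands above the rim. Then let go and close the lid fully. Leave the taller two-step loupe standing where it is.

Things in the scene. Friction and masses are not known exactly. Their poses are not given: they have to be found in the camera images.
- loupe: The low loupe: plain black upright cylinder with a pale foot, 42 mm in diameter, 32 mm high, about 60 g, standing on the table. Origin: centre of its underside; z points up through the lens. It, the tall loupe and a small round jar with an orange cap (50 mm across, 36 mm high) stand in any order, at least 90 mm apart centre to centre.
- tall_loupe: The other loupe, to be left alone: same 42 mm round foot, 32 mm high, but with a narrower tube (30 mm across) on top, 62 mm high in all; too tall for the case. Origin: centre of its underside.
- case: Fixed black case 140 (x) by 150 (y) by 60 mm high, walls 5 mm. Origin: centre of underside. Its x points to the hinge: a line along y at x = +70, z = 60 mm, on the robot's right (-y) within 20 degrees. Inside, foam with its top at z = 38 mm and, centred on the origin, a 64 mm square well with its floor at z = 22 mm. In the well the low loupe ends 6 mm below the rim; on the foam it blocks the lid.
- lid (a joint): Lid angle, rad: 0 closed on the rim, 1.57 upright, 1.9 stop; starts 1.7 to 1.85, leaning outward away from the well. Flat slab 140 by 150 mm, 14 mm thick (top 74.5 mm above the table when closed), with a thumb lip 50 mm wide, 8 mm thick, 11 mm beyond the free edge. Stiff hinge: stays at any angle, under 2 N at the free edge moves it; no latch. Push it over from behind, then down.

How it is judged:
By the outcome, as a careful person would: the job done as asked, in the order asked, and still so for the second after the job is handed in, with the robot touching nothing.
It also fails if it takes over 51 s, if anything falls off the work surface, if the arm or the gripper's body presses on something with over 40 N, if the wrist force passes 120 N, or if a joint passes its speed limit or range.

## Robot

A 7-joint arm with a two-finger parallel gripper is mounted at the origin on the work surface. World frame = base frame: x ahead of the robot, y to its left, z up, the work surface at z = 0. Lengths are in m, angles in degrees, forces in N, time in s.
With the tool pointing down it reaches from about 0.425 to 0.825 m from the base axis. Payload 3.6 kg.
Tool frame: the origin (TCP) lies midway between the tips of the shut fingers; the grasp point (between the pads) lies 19 mm behind it (tcp_to_grasp is the distance from the TCP to the grasp point, in m); z points along the fingers, y is the line along which they close (so a half turn about z gives the same grasp; the last joint's range is limited). The gripper opens to 85 mm and grips with 20 to 120 N. Pads are 22 mm wide; open, the fingers measure 114 mm over their backs; the gripper's body (76 mm by 85 mm) begins 54 mm behind the grasp point. The pads swing forward as they close: fully open they stand 13 mm farther back than shut.
Start: joints at [-75.373, 35.231, -0.722, 81.555, 0.464, 63.22, -2.315], TCP at [0.181, 0.624, 0.231] pointing down, gripper open.
Joint ranges: [-178.69, 178.69], [-17.37, 117.87], [-77.05, 75.6], [15.02, 138.74], [-78.02, 258.01], [0.78, 113.62], [-162.83, 162.83]. Speed limits (degrees/s): [159.86, 159.86, 180, 180, 180, 180, 180].

## Interface

Orientations are given as a 3x3 rotation matrix whose columns are the frame's x, y, z axes.
In Python, from rig import observe, capture, close_job, search_frame, place_of, tcp_to_grasp gives the robot as it stands.
- The arm moves only by the shell command python3 -m inch 'ROWS' [FORCE]. ROWS is JSON, a list of rows, each a list of 7 numbers: the turn, a rotation vector about the tool's x, y, z in rad, then the shift along the tool's x, y, z in units of 30 mm (1.0 is 30 mm), then the finger opening in mm, from 0 to 85.4. In form: [[wx, wy, wz, tx, ty, tz, claw], ...]. A call has exactly 10 rows; each row shifts and turns the commanded pose from where the row before left it, along the tool's axes as they then stand; what a row does not reach is not made up. A row lasts 1/8 s, in which the tool goes at most 62.5 mm and 10.7 degrees, less where a joint would pass 70% of its speed; a pose out of reach is approached as far as the arm can. A call is refused whole if a number of a shift passes 1 or a number of a turn 0.188, either way. A call with a gripper value outside its range is refused whole. The fingers move at their own pace and stop on an object; FORCE is the grip in N (left out, the last holds). Time passes only in rows, so rows that do not move let the fingers close, or fill a call up. It gives the time, the measured TCP pose, the force, the opening and the grip force at its end, in the units of the state.
- observe(): the state, without advancing time (a new reading comes with each control period).
- capture(name): name is "scene" or "top" or "wrist"; returns a dict with "img" (384x512x3 uint8, red, green, blue), "camera_matrix" (3x3 intrinsics, pixels), "k1" (the pictures are not rectified: a ray, as slopes to the right and down, at radius r is drawn at 1 + k1 r^2 times it, then the intrinsics apply), "xyz" and "orientation" of the camera in the world; the wrist camera has in their place "hand_eye" (4x4, takes a point from camera to tool coordinates, whose origin is the TCP and whose axes are the flange's). Camera axes: x right, y down, z forward; pixel columns grow to the right and rows downward; lengths in m; the calibration is good to about 2 mm. A picture is of the moment at which its call begins: read the wrist's pose just before it. There is no depth.
- close_job(): hands the job in; it is judged then, once.
Trained networks look in a picture, given as the dict that the camera call returned (one of the last four; its "shot" number tells which), for a name from the list of things; names that differ only in an ending like _2 or _b are one class to them, and where a whole thing is asked for, a point or a joint stands for the part that bears it (a point fixed in the world has none). Each returns a list of dicts, best first, with "p" (0 to 1); they miss things now and then, are a little off and sometimes report something else, mostly with a low value. They report only what shows in the picture. A call takes as long as a camera call.
- search_frame(picture, query): "point" ([column, row] in pixels, amid what is visible of it).
- place_of(picture, query): "point" ([column, row] in pixels: a listed point, or the origin of a listed thing).
The state is a dict: "time": time; "joint_pos": joint angles; "joint_velocities": joint speeds; "joint_torque": joint torques, N m; "tcp_pos": TCP position; "tool_rot": TCP orientation; "ft_force": force on the tool from outside, world axes, zero at the start; "torque": the same for the moment, N m; "width": finger opening in m; "gripper_force": force on a finger pad.
Only numpy, scipy, OpenCV 4.12 (cv2) and the standard library are available. Lean on these libraries where they do the work, as an engineer would, in place of code of your own. Each camera call takes 0.05 s, during which the arm holds its last target. There are 200 camera calls.

## Working session

There is one attempt and no reset: what is moved stays moved. The work goes in short steps, Python scripts to look and compute and a shell command to move; the robot and the scene stay as the last step left them, time stands still between calls to the robot, and variables do not carry over. Pictures are saved under pics/ and viewed, at most 10 in all, crops included, and the job is handed in when it is done.

```bash
mkdir -p pics; ls; cat > h.py <<'E'
import numpy as np, cv2
from rig import *
def cam(p):
    if 'hand_eye' in p:
        s=p['state']; T=np.eye(4); T[:3,:3]=np.array(s['tool_rot']); T[:3,3]=s['tcp_pos']
        M=T@np.array(p['hand_eye']); return M[:3,3],M[:3,:3]
    return np.array(p['xyz']),np.array(p['orientation'])
def shot(n):
    s=observe(); p=capture(n); p['state']=s; return p
def onplane(p,uv,z):
    K=np.array(p['camera_matrix']); d=(np.array(uv)-K[:2,2])/[K[0,0],K[1,1]]
    u=d.copy()
    for _ in range(20): u=d/(1+p['k1']*(u@u))
    o,R=cam(p); r=R@np.array([u[0],u[1],1]); return o+r*(z-o[2])/r[2]
def proj(p,X):
    o,R=cam(p); c=R.T@(np.array(X)-o); u=c[:2]/c[2]; u=u*(1+p['k1']*(u@u)); K=np.array(p['camera_matrix']); return u*[K[0,0],K[1,1]]+K[:2,2]
E
python3 - <<'E'
from h import *
s=observe(); print(s['tcp_pos'],np.round(s['tool_rot'],3).tolist(),s['width'],tcp_to_grasp)
ims=[]
for n in ['top','scene']:
    p=shot(n); ims.append(p['img']); print(n,np.round(cam(p)[0],3))
    for q in ['loupe','tall_loupe','case','lid']:
        for f in (search_frame,place_of):
            print(q,f.__name__,[(np.round(d['point'],1).tolist(),round(d['p'],2),np.round(onplane(p,d['point'],0.0),3)[:2].tolist()) for d in f(p,q)[:3]])
    cv2.imwrite(f'pics/{n}0.png',p['img'][:,:,::-1])
E
```

```text
pics
[0.18052168 0.62362464 0.23012663] [[-0.961, 0.278, -0.001], [0.278, 0.961, -0.003], [-0.0, -0.003, -1.0]] 0.08516726722388551 0.0187
top [0.433 0.069 0.941]
loupe call [([226.3, 246.6], 0.83, [0.433, 0.129])]
loupe call []
tall_loupe call [([133.8, 192.3], 0.81, [0.537, 0.313])]
tall_loupe call [([139.3, 191.4], 0.65, [0.539, 0.302])]
case call [([378.9, 190.4], 0.56, [0.545, -0.169])]
case call [([350.7, 188.5], 0.73, [0.548, -0.113]), ([227.2, 248.0], 0.17, [0.43, 0.127])]
lid call [([377.8, 186.6], 0.7, [0.552, -0.167]), ([418.2, 191.2], 0.59, [0.544, -0.249])]Traceback (most recent call last):
  File "<stdin>", line 8, in <module>
ValueError: it knows: case, loupe, tall_loupe
```

```bash
python3 - <<'E'
from h import *
for n in ['top','scene']:
    p=shot(n); print(n,np.round(cam(p)[0],3))
    cv2.imwrite(f'pics/{n}0.png',cv2.resize(p['img'][:,:,::-1],(768,576)))
    for q in ['loupe','tall_loupe','case']:
        for f in (search_frame,place_of):
            print(q,[(np.round(d['point'],1).tolist(),round(d['p'],2),np.round(onplane(p,d['point'],0.0),3)[:2].tolist()) for d in f(p,q)[:3]])
E
```

```text
top [0.433 0.069 0.941]
loupe [([225.2, 246.0], 0.88, [0.434, 0.131])]
loupe [([227.8, 246.9], 0.75, [0.433, 0.126])]
tall_loupe [([135.6, 190.2], 0.61, [0.541, 0.309])]
tall_loupe [([136.3, 191.1], 0.9, [0.539, 0.308])]
case [([375.9, 188.4], 0.74, [0.549, -0.163])]
case [([349.6, 191.9], 0.59, [0.541, -0.111])]
scene [1.074 0.534 0.549]
loupe [([288.1, 214.7], 0.89, [0.414, 0.11])]
loupe [([289.3, 222.4], 0.73, [0.438, 0.129])]
tall_loupe [([341.1, 270.2], 0.91, [0.511, 0.301])]
tall_loupe [([338.7, 279.4], 0.78, [0.536, 0.31])]
case [([167.5, 180.1], 0.84, [0.472, -0.25])]
case [([183.7, 209.6], 0.59, [0.547, -0.107])]
```

View pics/top0.png

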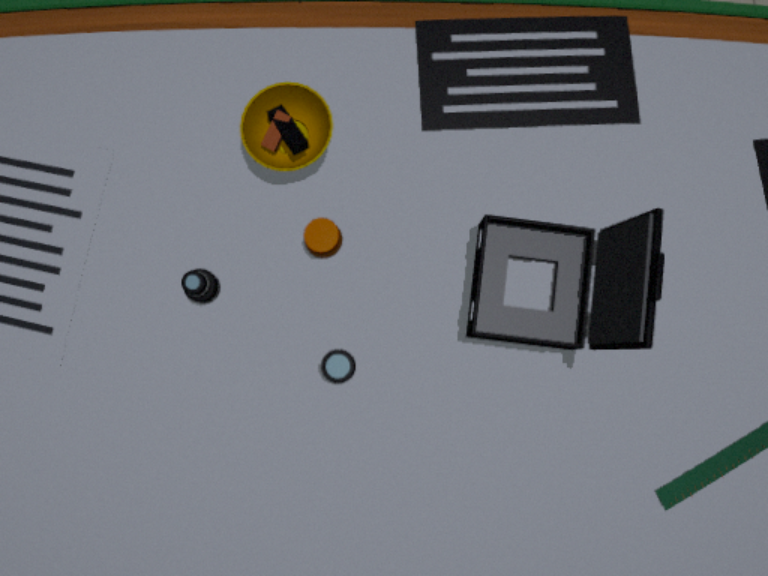

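View pics/scene0.png

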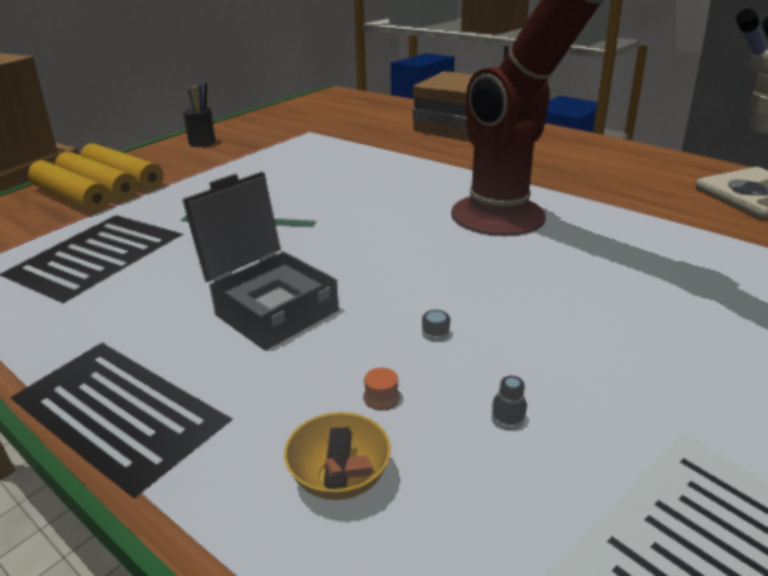

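The top view (1.5x) shows the low loupe at (338,366), the tall one at (200,285), the jar at (323,237), and the case rim corners near (485,216), (594,230), (582,348) and (469,336). The lid leans right. The networks agree with this.

```bash
cat >> h.py <<'E'
E
python3 - <<'E'
from h import *
p=shot('top')
c=[onplane(p,np.array(u)/1.5,0.06)[:2] for u in [(485,216),(594,230),(582,348),(469,336)]]
c=np.array(c);print(c.round(4).tolist(), c.mean(0), [np.linalg.norm(c[i]-c[(i+1)%4]).round(4) for i in range(4)])
# x axis to hinge: mean of (1-0),(2-3)
for a,b in((0,1),(3,2)): d=c[b]-c[a]; print('xaxis',np.degrees(np.arctan2(d[1],d[0])))
for a,b in((3,0),(2,1)): d=c[b]-c[a]; print('yaxis',np.degrees(np.arctan2(d[1],d[0])))
w=np.array([onplane(p,np.array(u)/1.5,0.038)[:2] for u in [(507,256),(557,262),(555,311),(504,306)]])
print('well',w.mean(0))
print('loupe',onplane(p,np.array((338,366))/1.5,0.032))
print('lip',onplane(p,np.array((660,276))/1.5,0.19))
r=capture('wrist'); print(np.round(r['hand_eye'],3).tolist())
E
```

```text
[[0.6231, -0.0514], [0.6074, -0.188], [0.461, -0.1697], [0.475, -0.0309]] [ 0.54163308 -0.11002406] [np.float64(0.1375), np.float64(0.1476), np.float64(0.1395), np.float64(0.1495)]
xaxis -96.5262251884632
xaxis -95.77653079938717
yaxis -7.88715253326145
yaxis -7.124418670188578
well [ 0.542145   -0.11163205]
loupe [0.43788786 0.12889363 0.032     ]
lip [ 0.53325458 -0.22117986  0.19      ]
[[0.001, -0.955, -0.298, 0.077], [1.0, 0.001, -0.0, -0.001], [0.0, -0.298, 0.955, -0.143], [0.0, 0.0, 0.0, 1.0]]
```

```bash
python3 -m inch '[[0,0,-0.159,0,0,0,70],[0,0,0,-0.65,-0.95,0.17,70],[0,0,0,-0.65,-0.95,0.17,70],[0,0,0,-0.65,-0.95,0.17,70],[0,0,0,-0.65,-0.95,0.17,70],[0,0,0,-0.65,-0.95,0.17,70],[0,0,0,-0.65,-0.95,0.17,70],[0,0,0,-0.65,-0.95,0.17,70],[0,0,0,-0.65,-0.95,0.17,70],[0,0,0,-0.65,-0.95,0.17,70]]' 40
python3 -m inch '[[0,0,0,-0.58,-0.85,0.15,70],[0,0,0,-0.58,-0.85,0.15,70],[0,0,0,-0.58,-0.85,0.15,70],[0,0,0,-0.58,-0.85,0.15,70],[0,0,0,-0.58,-0.85,0.15,70],[0,0,0,-0.58,-0.85,0.15,70],[0,0,0,-0.58,-0.85,0.15,70],[0,0,0,-0.58,-0.85,0.15,70],[0,0,0,0,0,0,70],[0,0,0,0,0,0,70]]'
python3 - <<'E'
from h import *
p=shot('wrist'); s=p['state']; print(np.round(s['tcp_pos'],4),np.round(s['tool_rot'],3).tolist(),s['width'])
cv2.imwrite('pics/w1.png',p['img'][:,:,::-1])
for f,z in ((search_frame,.032),(place_of,0)):
    print([(d['point'],d['p'],onplane(p,d['point'],z).round(4)) for d in f(p,'loupe')])
E
```

```text
time: 2.45
tcp_pos: [0.3242, 0.3475, 0.1855]
tool_rot: [[-0.992, 0.122, 0.001], [0.122, 0.992, 0.001], [-0.001, 0.001, -1.0]]
ft_force: [0.9, -1.0, 0.7]
width: 0.0701
gripper_force: 0.0
time: 3.7
tcp_pos: [0.4365, 0.1296, 0.1496]
tool_rot: [[-0.993, 0.122, 0.0], [0.122, 0.993, 0.001], [0.0, 0.001, -1.0]]
ft_force: [-0.7, 0.5, 0.0]
width: 0.0697
gripper_force: 0.0
[0.4365 0.1296 0.1496] [[-0.993, 0.122, 0.0], [0.122, 0.993, 0.001], [0.0, 0.001, -1.0]] 0.06967619824873941
[([250.6, 183.5], 0.95, array([0.4334, 0.1297, 0.032 ]))]
[([251.0, 178.0], 0.69, array([0.4374, 0.1296, 0.    ]))]
```

View pics/w1.png

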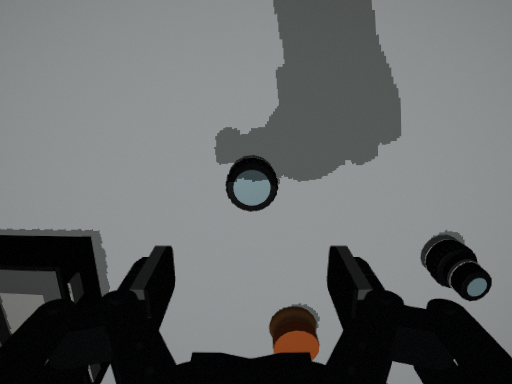

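The wrist view shows the low loupe's lens centred at (252,188), which puts it at about (0.437, 0.129), directly under the tool. Next: descend and grip its upper part.

```bash
python3 -m inch '[[0,0,0,0,0,0.75,70],[0,0,0,0,0,0.75,70],[0,0,0,0,0,0.75,70],[0,0,0,0,0,0.75,70],[0,0,0,0,0,0.75,70],[0,0,0,0,0,0.77,70],[0,0,0,0,0,0,70],[0,0,0,0,0,0,36],[0,0,0,0,0,0,36],[0,0,0,0,0,0,36]]' 40
python3 -m inch '[[0,0,0,0,0,0,36],[0,0,0,0,0,0,36],[0,0,0,0,0,0,36],[0,0,0,0,0,-0.5,36],[0,0,0,0,0,-0.9,36],[0,0,0,0,0,-0.9,36],[0,0,0,0,0,-0.9,36],[0,0,0,0,0,0,36],[0,0,0,0,0,0,36],[0,0,0,0,0,0,36]]' 40
python3 - <<'E'
from h import *
p=shot('wrist'); s=p['state']
cv2.imwrite('pics/w2.png',p['img'][:,:,::-1])
E
```

```text
time: 5.1
tcp_pos: [0.4373, 0.1293, 0.015]
tool_rot: [[-0.993, 0.122, 0.002], [0.122, 0.993, 0.001], [-0.002, 0.001, -1.0]]
ft_force: [-1.0, 0.5, 7.9]
width: 0.0405
gripper_force: 40.5
time: 6.35
tcp_pos: [0.436, 0.1285, 0.109]
tool_rot: [[-0.992, 0.122, -0.002], [0.122, 0.992, -0.001], [0.002, -0.001, -1.0]]
ft_force: [0.5, 1.1, -0.5]
width: 0.0405
gripper_force: 40.4
```

View pics/w2.png

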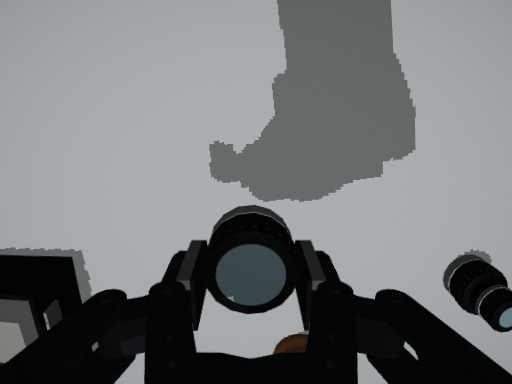

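Held upright, lens at (251,274). Now carry it over the well.

```bash
python3 -m inch '[[0,0,0,-0.5,-0.83,0,36],[0,0,0,-0.5,-0.83,0,36],[0,0,0,-0.5,-0.83,0,36],[0,0,0,-0.5,-0.83,0,36],[0,0,0,-0.5,-0.83,0,36],[0,0,0,-0.5,-0.83,0,36],[0,0,0,-0.5,-0.83,0,36],[0,0,0,-0.5,-0.84,0,36],[0,0,0,-0.48,-0.84,0,36],[0,0,0,0,0,0,36]]'
python3 - <<'E'
from h import *
a=shot('wrist'); b=shot('top'); s=b['state']; print(s['tcp_pos'])
for z,n in((.038,'well'),):
    C=np.array([.542,-.111]);t=np.radians(-97);X=np.array([np.cos(t),np.sin(t)]);Y=np.array([-X[1],X[0]])
    for p in (a,b):
        im=p['img']=p['img'].copy()
        for h,zz in((32,.038),(70,.06)):
            k=75 if h==70 else 32
            P=[proj(p,[*(C+X*i*h/1e3+Y*j*k/1e3),zz]) for i,j in((1,1),(1,-1),(-1,-1),(-1,1))]
            cv2.polylines(im,[np.round(P).astype(int)],True,(255,0,0),1)
cv2.imwrite('pics/w3.png',np.hstack([cv2.resize(a['img'],(400,300)),cv2.resize(b['img'][110:260,290:490],(400,300))])[:,:,::-1])
E
```

```text
time: 7.65
tcp_pos: [0.5425, -0.1139, 0.1088]
tool_rot: [[-0.992, 0.127, -0.001], [0.127, 0.992, -0.002], [0.001, -0.002, -1.0]]
ft_force: [-0.1, 0.2, 0.1]
width: 0.0402
gripper_force: 40.5
[ 0.54196163 -0.11149788  0.1088454 ]
```

View pics/w3.png

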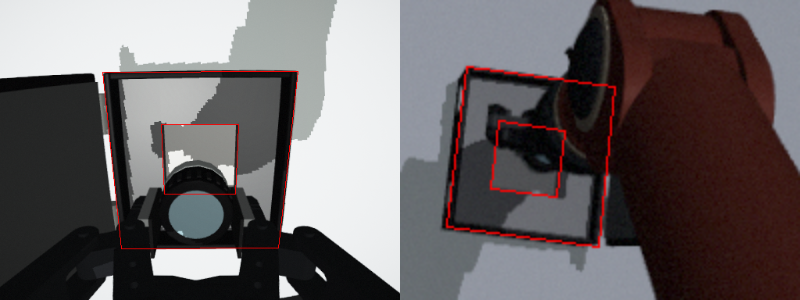

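Projected case and well outlines (red) match both views; the loupe is over the well. Next: lower it gently.

```bash
python3 -m inch '[[0,0,0,0,0,0.4,36],[0,0,0,0,0,0.5,36],[0,0,0,0,0,0.5,36],[0,0,0,0,0,0.4,36],[0,0,0,0,0,0.3,36],[0,0,0,0,0,0.15,36],[0,0,0,0,0,0.05,36],[0,0,0,0,0,0,36],[0,0,0,0,0,0,36],[0,0,0,0,0,0,36]]'
```

```text
time: 9.0
tcp_pos: [0.5427, -0.1107, 0.0411]
tool_rot: [[-0.992, 0.122, 0.001], [0.122, 0.992, -0.0], [-0.001, -0.0, -1.0]]
ft_force: [0.3, -0.3, -0.7]
width: 0.0403
gripper_force: 40.5
```

```bash
python3 -m inch '[[0,0,0,0,0,0.03,36],[0,0,0,0,0,0.03,36],[0,0,0,0,0,0.03,36],[0,0,0,0,0,0.03,36],[0,0,0,0,0,0,36],[0,0,0,0,0,0,36],[0,0,0,0,0,0,36],[0,0,0,0,0,0,36],[0,0,0,0,0,0,36],[0,0,0,0,0,0,36]]'
```

```text
time: 10.25
tcp_pos: [0.5425, -0.1107, 0.0372]
tool_rot: [[-0.992, 0.122, -0.0], [0.122, 0.992, -0.0], [0.0, -0.0, -1.0]]
ft_force: [-0.3, 0.4, -1.5]
width: 0.0408
gripper_force: 40.5
```

```bash
python3 -m inch '[[0,0,0,0,0,0.03,36],[0,0,0,0,0,0,36],[0,0,0,0,0,0.03,36],[0,0,0,0,0,0,36],[0,0,0,0,0,0.03,36],[0,0,0,0,0,0,36],[0,0,0,0,0,0,36],[0,0,0,0,0,0,36],[0,0,0,0,0,0,36],[0,0,0,0,0,0,36]]'
```

```text
time: 11.5
tcp_pos: [0.5426, -0.1107, 0.037]
tool_rot: [[-0.992, 0.122, 0.001], [0.122, 0.992, -0.0], [-0.001, -0.0, -1.0]]
ft_force: [-4.8, 1.2, 16.3]
width: 0.0408
gripper_force: 42.0
```

Contact at exactly the expected height (grasp height + 22 mm). Relieve the press, open, and rise.

```bash
python3 -m inch '[[0,0,0,0,0,-0.06,36],[0,0,0,0,0,0,36],[0,0,0,0,0,0,65],[0,0,0,0,0,0,65],[0,0,0,0,0,0,65],[0,0,0,0,0,-0.3,65],[0,0,0,0,0,-0.8,65],[0,0,0,0,0,-1,65],[0,0,0,0,0,-1,65],[0,0,0,0,0,-0.7,65]]'
python3 - <<'E'
from h import *
a=shot('wrist'); s=a['state']; print(s['tcp_pos'],s['width'])
C=np.array([.542,-.111]);t=np.radians(-97);X=np.array([np.cos(t),np.sin(t)])
cv2.imwrite('pics/w4.png',a['img'][:,:,::-1])
print(place_of(a,'loupe'),[onplane(a,d['point'],.054) for d in search_frame(a,'loupe')])
b=shot('scene'); cv2.imwrite('pics/s4.png',cv2.resize(b['img'][100:250,100:300],(800,600))[:,:,::-1])
E
```

```text
time: 12.75
tcp_pos: [0.5431, -0.1108, 0.1524]
tool_rot: [[-0.992, 0.122, 0.002], [0.122, 0.992, -0.0], [-0.002, -0.0, -1.0]]
ft_force: [0.9, 0.2, 0.2]
width: 0.0646
gripper_force: 0.0
[ 0.54307268 -0.11078457  0.15242026] 0.06462032839087942
[{'point': [250.6, 181.5], 'p': 0.76}] [array([ 0.53953238, -0.10880075,  0.054     ])]
```

View pics/w4.png

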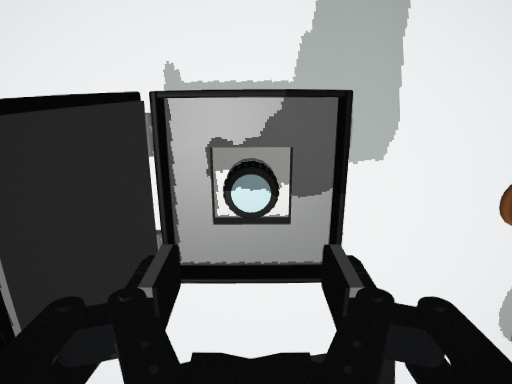

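View pics/s4.png

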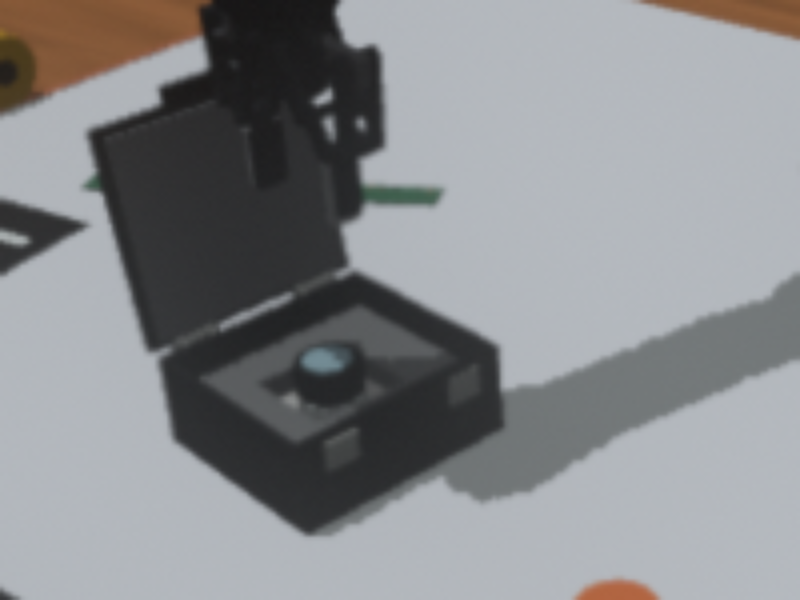

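The loupe stands within the well, lens at (250,193), below the rim; the scene crop agrees. The lid leans outward. Next: shut the fingers and go up and over behind it.

```bash
python3 -m inch '[[0,0,0,0,0,-0.94,0],[0,0,0,0,0,-0.94,0],[0,0,0,0,0,-0.94,0],[0,0,0,0,0,-0.94,0],[0,0,0,0,-0.97,0,0],[0,0,0,0,-0.97,0,0],[0,0,0,0,-0.97,0,0],[0,0,0,0,-0.97,0,0],[0,0,0,0,-0.97,0,0],[0,0,0,0,-0.97,0,0]]'
python3 -m inch '[[0,0,0,0,0,0,0],[0,0,0,0,0,0.87,0],[0,0,0,0,0,0.87,0],[0,0,0,0,0,0.87,0],[0,0,0,0,0,0.87,0],[0,0,0,0,0.5,0,0],[0,0,0,0,0.5,0,0],[0,0,0,0,0.5,0,0],[0,0,0,0,0.5,0,0],[0,0,0,0,0.5,0,0]]'
```

```text
time: 14.2
tcp_pos: [0.5203, -0.2845, 0.2613]
tool_rot: [[-0.992, 0.122, -0.003], [0.122, 0.992, 0.002], [0.003, 0.001, -1.0]]
ft_force: [1.0, 0.9, 0.2]
width: -0.0004
gripper_force: 0.0
time: 15.45
tcp_pos: [0.5311, -0.2085, 0.1596]
tool_rot: [[-0.992, 0.122, 0.002], [0.122, 0.992, -0.001], [-0.002, -0.0, -1.0]]
ft_force: [1.0, -0.5, 2.0]
width: 0.0001
gripper_force: 0.0
```

```bash
python3 -m inch '[[0,0,0,0,0.37,0,0],[0,0,0,0,0.37,0,0],[0,0,0,0,0.37,0,0],[0,0,0,0,0.45,0.22,0],[0,0,0,0,0.45,0.22,0],[0,0,0,0,0.45,0.22,0],[0,0,0,0,0.42,0.5,0],[0,0,0,0,0.42,0.5,0],[0,0,0,0,0.25,0.45,0],[0,0,0,0,0.25,0.4,0]]'
python3 -m inch '[[0,0,0,0,0,0.1,0],[0,0,0,0,0,0.05,0],[0,0,0,0,0,0.04,0],[0,0,0,0,0,0.04,0],[0,0,0,0,0,0.02,0],[0,0,0,0,0,0,0],[0,0,0,0,0,0,0],[0,0,0,0,0,0,0],[0,0,0,0,0,0,0],[0,0,0,0,0,0,0]]'
```

```text
time: 16.7
tcp_pos: [0.5438, -0.0962, 0.082]
tool_rot: [[-0.992, 0.123, -0.002], [0.123, 0.992, -0.0], [0.002, -0.0, -1.0]]
ft_force: [0.6, -0.3, 1.3]
width: 0.0001
gripper_force: 0.4
time: 17.95
tcp_pos: [0.5444, -0.0965, 0.076]
tool_rot: [[-0.992, 0.122, 0.0], [0.122, 0.992, -0.0], [-0.0, -0.0, -1.0]]
ft_force: [0.2, -0.3, 0.9]
width: -0.0001
gripper_force: 0.3
```

```bash
python3 -m inch '[[0,0,0,0,0,0.03,0],[0,0,0,0,0,0.03,0],[0,0,0,0,0,0.03,0],[0,0,0,0,0,0.02,0],[0,0,0,0,0,0,0],[0,0,0,0,0,0,0],[0,0,0,0,0,0,0],[0,0,0,0,0,0,0],[0,0,0,0,0,0,0],[0,0,0,0,0,0,0]]'
```

```text
time: 19.2
tcp_pos: [0.5445, -0.0963, 0.0745]
tool_rot: [[-0.992, 0.122, 0.001], [0.122, 0.992, -0.0], [-0.001, -0.0, -1.0]]
ft_force: [-2.7, 0.5, 13.7]
width: -0.0001
gripper_force: 6.3
```

Stopped at 74.5 mm with 14 N, which means the lid is closed. Retreat up and back, then check.

```bash
python3 -m inch '[[0,0,0,0,0,-0.3,0],[0,0,0,0,0,-0.7,0],[0,0,0,0,0,-1,0],[0,0,0,0,0,-1,0],[0,0,0,0,0,-1,0],[0,0,0,0.8,0,-0.5,0],[0,0,0,0.8,0,0,0],[0,0,0,0.8,0,0,0],[0,0,0,0,0,0,0],[0,0,0,0,0,0,0]]'
python3 - <<'E'
from h import *
b=shot('scene'); cv2.imwrite('pics/s5.png',cv2.resize(b['img'][100:295,110:370],(800,600))[:,:,::-1])
E
```

```text
time: 20.45
tcp_pos: [0.4738, -0.0877, 0.2078]
tool_rot: [[-0.992, 0.122, 0.001], [0.122, 0.992, -0.0], [-0.001, -0.0, -1.0]]
ft_force: [0.3, 0.4, 0.5]
width: 0.0001
gripper_force: 0.0
```

View pics/s5.png

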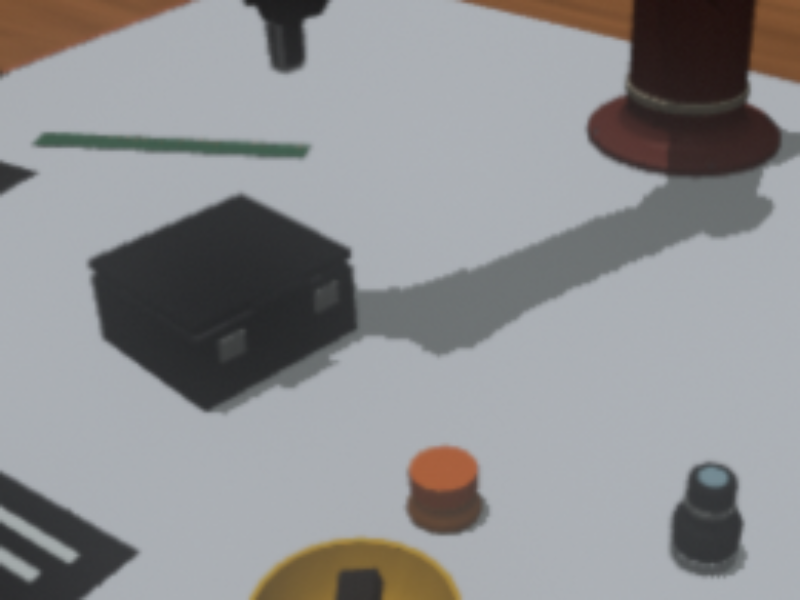

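The lid lies flat on the case (around 220,260), the tall loupe (707,520) and jar are undisturbed, and the gripper is clear.

```bash
python3 -c "
from rig import close_job
print(close_job())"
```

```text
the job is handed in; nothing more can be done
None
```

The low loupe stands in the foam well with the lid fully closed over it, the tall loupe was left untouched, and the job was handed in at about 20.5 s of the 51 s allowed.

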